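Turn the covered tray over in its turnover stand

ROBOT

A 7-joint arm with a two-finger parallel gripper is mounted at the origin on the work surface; the furniture and walls round the work are solid. World frame = base frame: x ahead of the robot, y to its left, z up, the work surface at z = 0. Lengths are in mm, angles in rad, forces in N, time in s.
With the tool pointing down it reaches from about 400 to 850 mm from the base axis. Payload 4.4 kg.
Tool frame: the origin (TCP) lies on the centre line of the jaws, within the pads' length; the fingertips stand 17 mm ahead of it and the grasp point (between the pads) lies 2 mm behind it; z points along the fingers, y is the line along which they close (so a half turn about z gives the same grasp; the last joint's range is limited). The gripper opens to 94 mm and grips with 3 to 60 N. Pads are 16 mm wide; open, the fingers measure 119 mm over their backs; the gripper's body (75 mm by 177 mm) begins 78 mm behind the grasp point.
Start: joints at [-1.231, 0.628, 0.038, 1.517, -0.027, 0.996, -0.02], TCP at [256.568, 597.236, 222.478] pointing down, gripper open.
Joint ranges: [-3.06, 3.06], [-0.37, 2.12], [-1.25, 1.32], [0.18, 2.47], [-1.1, 4.24], [0.23, 1.98], [-2.94, 2.94]. Speed limits (rad/s): [2.57, 2.57, 3.14, 3.14, 3.14, 3.14, 3.14].

INTERFACE

Orientations are given as a unit quaternion [w, x, y, z].
In Python, from workcell import * gives the robot as it stands. The module is installed in compiled form; this text tells all that it offers.
- The arm moves only by the tool carry_out, never from a script. Its argument "deltas" is text: rows parted by semicolons, each of 5 numbers parted by spaces: the shift along the tool's x, y, z in cm, then the turn about the tool's z in rad, then the closure, from 0 (fully open) to 1 (shut). A call has exactly 5 rows; each row is the pose to reach, as a shift and turn from the pose commanded when the call began, along the tool's axes at that moment; what a row does not reach only later rows make up. A row lasts 1/8 s, in which the tool goes at most 62.5 mm and 10.7 degrees, less where a joint would pass 70% of its speed; a pose out of reach is approached as far as the arm can. A call with a gripper value outside its range is refused whole. The fingers move at their own pace and stop on an object; the grip force is fixed at half the most. Time passes only in rows, so rows that repeat a pose let the fingers close, or fill a call up. It gives the time, the measured TCP pose, the force, the opening and the grip force at its end, in the units of the state.
- get_state(): the state, without advancing time (a new reading comes with each control period).
- capture(name): name is "side" or "top"; returns a dict with "color" (480x640x3 uint8, red, green, blue), "depth" (480x640 float32, mm along the optical axis (not along the pixel's ray), 0 where there is no reading), "K" (3x3 intrinsics, pixels), "k1" (the pictures are not rectified: a ray, as slopes to the right and down, at radius r is drawn at 1 + k1 r^2 times it, then the intrinsics apply), "pose" (4x4, takes a point from camera to world coordinates). Camera axes: x right, y up, looking along -z (the intrinsics and any distortion apply to the point x, -y, -z); pixel columns grow to the right and rows downward; lengths in mm; the calibration is good to about 2 mm. A picture is of the moment at which its call begins.
- job_done(): hands the job in; it is judged then, once.
Trained networks look in the newest picture that a camera, given by its name, has taken for a name from the list of things; names that differ only in an ending like _2 or _b are one class to them, and where a whole thing is asked for, a point or a joint stands for the part that bears it (a point fixed in the world has none). Each returns a list of dicts, best first, with "conf" (0 to 1); they miss things now and then, are a little off and sometimes report something else, mostly with a low value. They report only what shows in the picture. A call takes as long as a camera call.
- masks_of(camera, label): "region" (480x640 bool, what is visible of it) and "box" ([left, top, width, height] in pixels, round what is visible of it).
- tip_of(camera, label): "at" ([row, column] in pixels: a listed point, or the origin of a listed thing).
The state is a dict: "clock": time; "joints": joint angles; "joint_velocities": joint speeds; "joint_efforts": joint torques, N m; "eef_pos": TCP position; "tool_rot": TCP orientation; "ft_force": force on the tool from outside, world axes, zero at the start; "torque": the same for the moment, N m; "grip_width": finger opening in mm; "grip_force": force on a finger pad.
Only numpy, scipy, OpenCV 4.12 (cv2) and the standard library are available. Lean on these libraries where they do the work, as an engineer would, in place of code of your own. Each camera call takes 0.05 s, during which the arm holds its last target. There are 200 camera calls.

TASK

Each of the two turnover stands holds a grey sorting tray (with a printed gear inside) and a plywood board. In one stand the tray is still underneath, with the board lying on it: swing that stand's crank half a turn, over the top to the other stop, so that tray and board go over together and the tray lies bottom up on the board. Leave the other stand, which is already turned, as it is, and let go of the crank at the end.

Things in the scene. Friction and masses are not known exactly. Their poses are not given: they have to be found in the camera images.
- tray: Grey printed sorting tray, 76 (x) x 110 (y) x 22 mm, 2 mm walls, a white gear inside, under its board in the stand to be turned. Origin: centre of its underside; z points out of its open side (up at first, down once turned). It lies in an aluminium cage (cradle) with 1 to 3 mm of play round tray and board, so they stay in; the cradle turns with the crank on a level axle between two posts.
- board: Plywood board 78 (x) x 112 (y) x 10 mm that lies on that tray as its cover, in the same cradle. Origin: centre of the face that rests on the tray's rim, 22 mm above the tray's origin; z points up at the start, down once turned. While turning, no part of cradle or posts is higher than 150 mm; they lie 32 mm and more behind the middle of the crank's grip.
- crank_centre (a point): On the axle of the stand to be turned, 80 mm up; fixed. x: along the axle, away from the robot (yaw within 0.25 rad), y left, z up. Crank grip: black, round, 13 mm thick, 44 long, points to -x, spins freely. Its middle, first at (0,-60,0) mm on the right stop, swings up over (0,0,60) to the left stop (0,60,0), taking about 2 N, and stays where left. The crank's arm is 24 mm behind that middle.
- cradle_b (a joint): Angle of the cradle of the other, equal stand, already turned: board underneath, tray bottom up on it. 0 at the start, crank level at the right; it would grow to 3.14 rad if its crank was swung over. Leave alone.

How it is judged:
By the outcome, as a careful person would: the job done as asked, in the order asked, and still so for the second after the job is handed in, with the robot touching nothing.
It also fails if it takes over 38 s, if anything falls off the work surface, if the arm or the gripper's body presses on something with over 40 N, if the wrist force passes 120 N, or if a joint passes its speed limit or range.

## Working session

There is one attempt and no reset: what is moved stays moved. The work goes in short steps, Python scripts to look and compute and a tool call to move; the robot and the scene stay as the last step left them, time stands still between calls to the robot, and variables do not carry over. Pictures are saved under pics/ and viewed, at most 10 in all, crops included, and the job is handed in when it is done.

Besides the shell and the picture viewer there is one more tool, called after ">>>" as name(argument=value, ...) on one line, values as JSON. carry_out: Moves the arm, as the interface text tells. Its arguments: {"type":"object","properties":{"deltas":{"type":"string"}},"required":["deltas"]}

```bash
mkdir -p pics
cat > h.py <<'E'
from workcell import *
import numpy as np, cv2
def world(c,r,col,d=None):
    K=c["K"]; u=np.array([(col-K[0,2])/K[0,0],(r-K[1,2])/K[1,1]]); s=u.copy()
    for _ in range(10): s=u/(1+c["k1"]*(s@s))
    if d is None:
        w=c["depth"][int(r)-1:int(r)+2,int(col)-1:int(col)+2]; d=np.median(w[w>0]) if (w>0).any() else np.nan
    p=np.array([s[0]*d,-s[1]*d,-d,1]); return (c["pose"]@p)[:3]
E
python3 - <<'E'
from h import *
s=get_state(); print(s)
for n in ["side","top"]:
    c=capture(n); cv2.imwrite(f"pics/{n}0.png",c["color"][:,:,::-1]); print(n,c["pose"].round(2).tolist())
    for l in ["crank_centre","tray","board","cradle_b"]:
        for t in tip_of(n,l): print(l,"tip",t["conf"],t["at"],world(c,*t["at"]).round(0))
        for m in masks_of(n,l): print(l,"mask",m["conf"],m["box"])
E
```

```text
{'clock': 0.0, 'joints': array([-1.23081179,  0.62929947,  0.03845796,  1.51835159, -0.02700191,
        0.9962895 , -0.01996766]), 'joint_velocities': array([ 0.00031723, -0.00021791, -0.00063154,  0.00055857,  0.00217019,
        0.00025682, -0.00092433]), 'joint_efforts': array([ 6.18443173e-04, -5.49745345e+01,  1.14323560e+00, -1.86633611e+01,
       -5.24183444e-02,  2.36648368e-02,  1.55113244e-04]), 'eef_pos': array([256.31545566, 596.65011105, 221.58986896]), 'tool_rot': array([-1.70048901e-04,  2.01493860e-01,  9.79489351e-01, -8.98804049e-04]), 'ft_force': array([ 0.3073164 ,  0.67876482, -0.55701538]), 'torque': array([-0.00299159,  0.02974257, -0.00782832]), 'grip_force': 0.0, 'grip_width': 93.84664340769316}
side [[-0.99, 0.03, -0.1, 422.0], [-0.1, -0.38, 0.92, 780.37], [-0.01, 0.92, 0.38, 467.48], [0.0, 0.0, 0.0, 1.0]]
crank_centre tip 0.74 [226.2, 320.3] [ 496. -408.   -1.]
crank_centre mask 0.84 [228.5, 200.5, 113.1, 85.4]
tray tip 0.65 [237.0, 270.0] [ 560. -137.   84.]
board tip 0.68 [222.4, 263.4] [ 574. -158.  100.]
board tip 0.3 [236.2, 269.7] [ 560. -130.   88.]
board mask 0.61 [236.9, 210.6, 56.8, 24.4]Traceback (most recent call last):
  File "<stdin>", line 6, in <module>
ValueError: it knows: board, crank_centre, tray
```

Run:
```python
from h import *
for n in ["side","top"]:
    c=capture(n); cv2.imwrite(f"pics/{n}1.png",c["color"][:,:,::-1])
    if n=="top":
      print(n,c["pose"].round(2).tolist(),c["K"].tolist())
      for l in ["crank_centre","tray","board"]:
        for t in tip_of(n,l): print(l,"tip",t["conf"],t["at"],world(c,*t["at"]).round(0))
        for m in masks_of(n,l): print(l,"mask",m["conf"],m["box"])
```

```text
top [[-0.01, 0.99, -0.13, 435.55], [-1.0, -0.01, 0.03, -55.48], [0.03, 0.13, 0.99, 963.49], [0.0, 0.0, 0.0, 1.0]] [[499.7294053213604, 0.0, 323.1871379948436], [0.0, 499.7294053213604, 245.73916356978958], [0.0, 0.0, 1.0]]
crank_centre tip 0.73 [283.5, 379.4] [ 485. -192.   -2.]
crank_centre tip 0.45 [229.4, 385.4] [ 576. -192.   93.]
crank_centre mask 0.68 [346.0, 198.6, 77.3, 101.2]
board tip 0.68 [229.0, 387.1] [ 576. -195.   94.]
board mask 0.62 [355.5, 207.2, 63.4, 51.3]
```

View pics/side0.png

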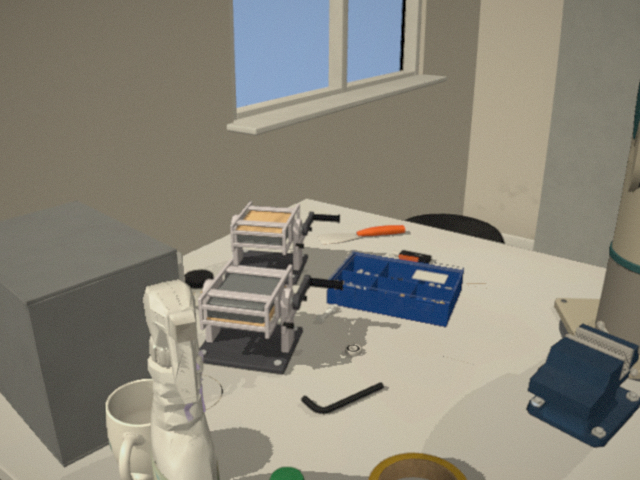

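View pics/top1.png

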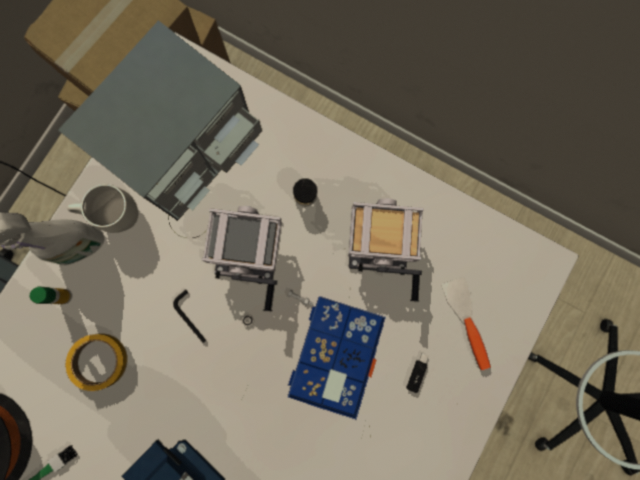

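The side view shows two stands. The near one, around (245,300), has a grey tray bottom on top and is already turned. The far one, around (268,222), has the wooden board on top, so that is the one to turn. In the top view its board is at (387,230) and its crank grip runs from about (415,272) to (417,300). I'll measure the grip next.

Run:
```python
from h import *
def pts(n,box,zr):
    c=capture(n); l,t,r,b=box; P=[]
    for v in range(t,b):
        for u in range(l,r):
            d=c["depth"][v,u]
            if d>0 and c["color"][v,u].max()<60:
                p=world(c,v,u,d)
                if zr[0]<p[2]<zr[1]: P.append(p)
    return np.array(P)
for n,bx in [("top",(405,255,430,310)),("top",(350,255,430,310)),("top",(255,265,285,315)),("side",(300,208,345,228)),("side",(308,275,345,293))]:
    P=pts(n,bx,(55,110))
    if len(P)<5: print(n,len(P)); continue
    m=np.median(P,0); print(n,bx,len(P),m.round(1),P.min(0).round(0),P.max(0).round(0))
    v=np.linalg.svd(P-P.mean(0))[2][0]; print(" dir",v.round(3), "ends",np.percentile((P-P.mean(0))@v,[2,98]).round(1),P.mean(0).round(1))
c=capture("top")
m=masks_of("top","board")
if m:
    v,u=np.nonzero(m[0]["region"]); P=np.array([world(c,a,b,c["depth"][a,b]) for a,b in zip(v,u) if c["depth"][a,b]>0]); P=P[abs(P[:,2]-np.median(P[:,2]))<5]
    r=cv2.minAreaRect(P[:,:2].astype(np.float32)); print("board",np.median(P[:,2]),r)
for s in (1,-1): pass
# scene height map obstacles
D=c["depth"]; 
for (v,u) in [(190,305),(92,200),(330,340),(250,215),(390,210),(267,385)]: print((v,u),world(c,v,u).round(0))
```

```text
top (405, 255, 430, 310) 245 [ 481.3 -242.2   85.1] [ 451. -253.   73.] [ 506. -225.   92.]
 dir [-0.997 -0.056 -0.048] ends [-24.1  28.7] [ 480.5 -241.8   85.1]
top (350, 255, 430, 310) 415 [ 499.4 -237.1   85.3] [ 451. -253.   58.] [ 523. -146.   93.]
 dir [-0.43  -0.897  0.099] ends [-76.5  36.8] [ 491.4 -220.8   83.4]
top (255, 265, 285, 315) 299 [473.1  15.2  84.9] [437.   1.  61.] [499.  38.  92.]
 dir [-0.981 -0.187  0.049] ends [-29.2  32.6] [470.4  16.6  84.1]
side (300, 208, 345, 228) 168 [ 481.6 -238.7   82.1] [ 454. -245.   76.] [ 505. -191.   88.]
 dir [-0.872 -0.489 -0.014] ends [-37.6  25.2] [ 481.4 -234.6   81.9]
side (308, 275, 345, 293) 278 [460.6  18.   83.1] [438.   3.  76.] [486.  27.  88.]
 dir [-0.99   0.139  0.   ] ends [-24.2  22.8] [461.4  18.   82.7]
board 94.2014597129243 ((574.3109741210938, -192.1517791748047), (113.69083404541016, 79.97236633300781), 84.745361328125)
(190, 305) [658. -50.  53.]
(92, 200) [778. 113. 203.]
(330, 340) [ 398. -115.    1.]
(250, 215) [540. 106.  99.]
(390, 210) [291. 128.  -1.]
(267, 385) [ 510. -190.   88.]
```

Run:
```python
from h import *
c=capture("top"); I=c["color"][190:310,340:435,::-1]; cv2.imwrite("pics/crop.png",cv2.resize(I,None,fx=5,fy=5,interpolation=cv2.INTER_CUBIC))
g=c["color"].max(2).astype(int)
for v in range(262,304,2):
    u=np.arange(405,428); k=u[g[v,405:428]<60]
    if len(k): 
        # intersect with height 86.5(top) via depth
        lo,hi=[1,0],0
        for d in [880.]: 
            a=world(c,v,k.mean(),800); b=world(c,v,k.mean(),950); t=(80-a[2])/(b[2]-a[2]); p=a+t*(b-a)
        print(v,k.min(),k.max(),p.round(1))
```

```text
262 405 405 [ 518.9 -227.6   80. ]
264 405 405 [ 515.4 -227.5   80. ]
266 405 405 [ 511.8 -227.3   80. ]
270 405 411 [ 504.6 -232.5   80. ]
272 405 420 [ 501.  -240.4   80. ]
274 412 420 [ 497.4 -246.5   80. ]
276 413 419 [ 493.8 -246.3   80. ]
278 412 418 [ 490.3 -244.4   80. ]
280 412 418 [ 486.8 -244.3   80. ]
282 412 418 [ 483.2 -244.2   80. ]
284 412 418 [ 479.7 -244.1   80. ]
286 412 418 [ 476.2 -243.9   80. ]
288 412 418 [ 472.6 -243.8   80. ]
290 412 418 [ 469.1 -243.7   80. ]
292 412 418 [ 465.6 -243.6   80. ]
294 412 418 [ 462.1 -243.4   80. ]
296 412 417 [ 458.6 -242.4   80. ]
298 411 417 [ 455.1 -241.4   80. ]
300 411 417 [ 451.5 -241.3   80. ]
```

View pics/crop.png

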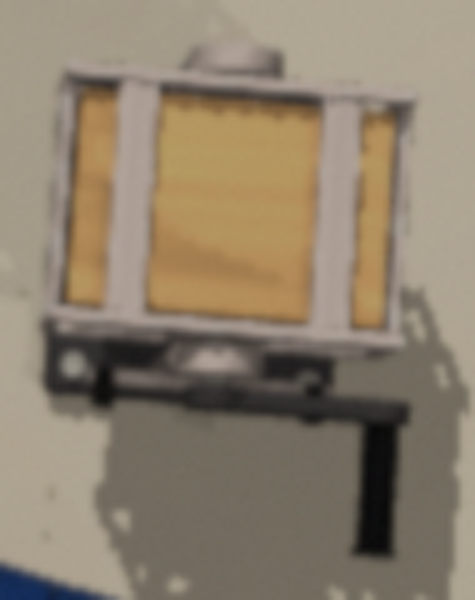

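The crop shows the grip from (375,425) to (375,555), with the crank arm across at about y=400. This gives a yaw of about -0.09, which agrees with the board. The grip middle is near (473,-243.5,80) and the centre near (478.5,-183.7,80). Before moving I'll check for obstacles along the way.

```bash
cat >> h.py <<'E'
from scipy.spatial.transform import Rotation as R
def shift(p,base=None,q=None):
    s=get_state(); b=s["eef_pos"] if base is None else np.array(base)
    w=s["tool_rot"] if q is None else np.array(q)
    return (R.from_quat(w[[1,2,3,0]]).inv().apply(np.array(p)-b)/10).round(2)
E
python3 - <<'E'
from h import *
for n in ("top","side"):
    c=capture(n); D=c["depth"]; M={}
    for v in range(0,480,3):
        for u in range(0,640,3):
            if D[v,u]>0:
                p=world(c,v,u,D[v,u]); k=(int(p[0]//100),int(p[1]//100))
                if 0<=k[0]<9 and -5<=k[1]<8: M[k]=max(M.get(k,-9),round(p[2]))
    print(n,"rows x 0..800, cols y -400..700")
    for i in range(9): print(i*100,[int(M.get((i,j),-9)) for j in range(-4,8)])
b=[256.57,597.24,222.48]; q=[0,.2015,.9795,0]
for p in [(300,560,330),(440,350,330),(500,100,330),(469,-243,200)]: print(p,shift(p,b,np.array(q)))
E
```

```text
top rows x 0..800, cols y -400..700
0 [-9, -9, -9, -9, -9, -9, -9, -9, -9, -9, -9, -9]
100 [4, 4, 3, 4, 4, 95, 87, 14, 67, -9, -9, -9]
200 [4, 15, 43, 44, 5, 75, 71, 24, 67, -2, -9, -9]
300 [18, 13, 45, 44, 3, 10, 25, 27, 4, 2, -9, -9]
400 [15, 89, 44, 42, 91, 68, 3, 96, 97, 2, -9, -9]
500 [3, 104, 105, 99, 104, 104, 85, 256, 111, -9, -9, -9]
600 [4, 104, 105, 54, 131, 207, 208, 203, 1, -9, -9, -9]
700 [-9, 3, 4, 5, 206, 208, 207, 207, -9, -9, -9, -9]
800 [-9, -9, 1, 4, 206, 207, 207, -9, -9, -9, -9, -9]
side rows x 0..800, cols y -400..700
0 [2, 2, 2, 359, 337, 95, 8, -9, -9, -9, -9, -9]
100 [1, 2, 2, 13, 83, 96, 95, -9, -9, -9, -9, -9]
200 [1, 10, 44, 44, 3, 78, 72, -9, -9, -9, -9, -9]
300 [16, 11, 45, 44, 3, 9, 26, 26, -9, -9, -9, -9]
400 [14, 85, 42, 43, 92, 68, 3, 96, 94, -9, -9, -9]
500 [1, 102, 103, 102, 104, 104, 2, 264, 265, -9, -9, -9]
600 [0, 102, 103, 53, 104, 206, 207, 205, -9, -9, -9, -9]
700 [-9, 0, 1, -9, 206, 206, 207, 206, -9, -9, -9, -9]
800 [-9, -9, -9, -9, 205, 206, 206, 1, -9, -9, -9, -9]
(300, 560, 330) [ -5.46  -1.71 -10.75]
(440, 350, 330) [-26.61 -15.48 -10.75]
(500, 100, 330) [-41.99 -36.08 -10.75]
(469, -243, 200) [-52.68 -68.82   2.25]
```

>>> carry_out(deltas="0 0 -6 0 0; -3 -1 -10.8 0 0; -8.4 -4 -10.8 -0.1 0; -13.5 -7.5 -10.8 -0.2 0; -18.6 -11 -10.8 -0.315 0")

```text
clock: 1.88
eef_pos: [385.0, 421.0, 330.7]
tool_rot: [0.0, 0.043, 0.999, 0.0]
ft_force: [0.9, 0.6, 0.3]
grip_width: 93.9
grip_force: 0.0
```

```bash
cat > n.py <<'E'
from h import *
import sys
s=get_state(); print(s["clock"],s["eef_pos"].round(1),s["tool_rot"].round(4),s["joints"].round(2),s["ft_force"].round(1),s["grip_width"].round(1),s["grip_force"])
q=s["tool_rot"]; y=R.from_quat(q[[1,2,3,0]]).apply([0,1,0]); print("tool y angle",np.degrees(np.arctan2(y[1],y[0])), "tilt",y[2])
for a in sys.argv[1:]: print(a,shift([float(t) for t in a.split(",")]))
E
python3 n.py 450,300,330 500,100,330 500,-100,330 469,-243,200
```

```text
Traceback (most recent call last):
  File "n.py", line 3, in <module>
    s=get_state(); print(s["clock"],s["eef_pos"].round(1),s["tool_rot"].round(4),s["joints"].round(2),s["ft_force"].round(1),s["grip_width"].round(1),s["grip_force"])
                                                                                                                             ^^^^^^^^^^^^^^^^^^^^^
AttributeError: 'float' object has no attribute 'round'
```

```bash
sed -i 's/s\["grip_width"\].round(1)/s["grip_width"]/' n.py; python3 n.py 450,300,330 500,115,330 500,-100,330 469,-243,200
```

```text
1.875 [385.  421.  330.7] [3.000e-04 4.350e-02 9.991e-01 2.000e-04] [-0.87  0.41 -0.01  1.59  0.    1.14  0.6 ] [0.9 0.6 0.3] 93.87857023048802 0.0
tool y angle 85.0165234399165 tilt 0.0004056106375507246
450,300,330 [ -7.52 -11.49   0.07]
500,115,330 [-14.11 -29.49   0.07]
500,-100,330 [-15.98 -50.91   0.06]
469,-243,200 [-14.13 -65.43  13.05]
```

>>> carry_out(deltas="-3.5 -5 0 0 0; -7 -10 0 0 0; -10 -15.2 0 0 0; -12.5 -20.7 0 0 0; -14 -26.6 0 0 0")

```text
clock: 2.5
eef_pos: [500.2, 143.1, 330.6]
tool_rot: [0.0, 0.046, 0.999, 0.0]
ft_force: [0.1, 0.5, 0.2]
grip_width: 93.8
grip_force: 0.0
```

```bash
python3 n.py 500,-100,330 469,-243,180
```

```text
2.5 [500.2 143.1 330.6] [5.00e-04 4.56e-02 9.99e-01 1.00e-04] [-0.39  0.33  0.08  1.72 -0.03  1.09  1.18] [0.1 0.5 0.2] 93.75502970036656 0.0
tool y angle 84.77726882948808 tilt 0.0002539492344774298
500,-100,330 [ -2.19 -24.22   0.05]
469,-243,180 [ -0.39 -38.74  15.05]
```

>>> carry_out(deltas="-1 -6.1 0 0 0.4; -1.5 -12.3 0 0 0.4; -2 -18.5 0 0 0.4; -2 -24.7 0 0 0.4; -1.5 -30.8 0 0 0.4")

```text
clock: 3.12
eef_pos: [486.2, -165.0, 330.7]
tool_rot: [0.0, 0.045, 0.999, -0.0]
ft_force: [0.6, -0.9, 0.2]
grip_width: 56.7
grip_force: 0.0
```

```bash
python3 n.py 469,-243,170
```

```text
3.125 [ 486.2 -165.   330.7] [ 5.00e-04  4.53e-02  9.99e-01 -1.00e-04] [ 0.13  0.32  0.2   1.74 -0.07  1.08  1.83] [ 0.6 -0.9  0.2] 56.66699404096976 0.0
tool y angle 84.80572764352854 tilt -0.0001581091211071345
469,-243,170 [ 1.02 -7.92 16.07]
```

>>> carry_out(deltas="0.5 -4 4 0 0.4; 1 -7.9 8 0 0.4; 1 -7.9 13 0 0.4; 1 -7.9 16 0 0.4; 1 -7.9 16 0 0.4")

```text
clock: 3.75
eef_pos: [467.7, -240.1, 168.7]
tool_rot: [-0.002, 0.046, 0.999, 0.001]
ft_force: [0.6, 0.3, 0.0]
grip_width: 56.0
grip_force: 0.0
```

```bash
python3 n.py 469,-243,80
python3 - <<'E'
from h import *
c=capture("side"); a=c["color"][150:310,220:420,::-1]; a=cv2.resize(a,None,fx=2.4,fy=2.4)
d=capture("top")["color"][190:350,320:480,::-1]; d=cv2.resize(d,None,fx=2,fy=2.4)
cv2.imwrite("pics/hover.png",np.hstack([a,d]))
E
```

```text
3.75 [ 467.7 -240.1  168.7] [-2.20e-03  4.55e-02  9.99e-01  9.00e-04] [ 0.3   0.53  0.18  1.92 -0.14  0.71  2.04] [0.6 0.3 0. ] 56.04880039389919 0.0
tool y angle 84.78179767960657 tilt 0.0015801611414644839
469,-243,80 [-0.19 -0.29  8.87]
```

View pics/hover.png

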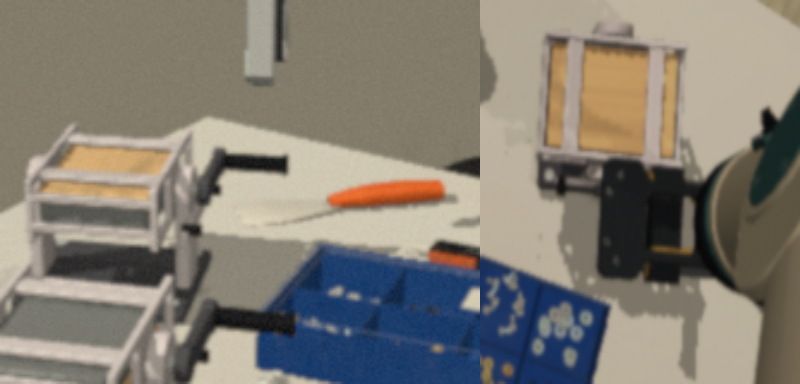

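Hovering: the finger, around (262,75), is over the grip, which spans (225–287,162). Going down.

>>> carry_out(deltas="-0.1 -0.3 4 0 0.4; -0.2 -0.3 7 0 0.4; -0.2 -0.3 8.8 0 0.4; -0.2 -0.3 8.8 0 0.4; -0.2 -0.3 8.8 0 0.4")

```text
clock: 4.47
eef_pos: [472.2, -244.5, 84.1]
tool_rot: [0.001, 0.045, 0.999, -0.001]
ft_force: [-0.1, -0.1, -0.3]
grip_width: 56.3
grip_force: 0.0
```

>>> carry_out(deltas="0 0 0 0 0.7; 0 0 0 0 1; 0 0 0 0 1; 0 0 0 0 1; 0 0 0 0 1")

```text
clock: 5.1
eef_pos: [470.9, -244.1, 82.5]
tool_rot: [0.0, 0.045, 0.999, -0.0]
ft_force: [0.1, -0.0, 0.5]
grip_width: 11.9
grip_force: 30.0
```

```bash
python3 n.py 469,-243,80
python3 - <<'E'
from h import *
c=capture("side"); a=c["color"][150:310,220:420,::-1]; a=cv2.resize(a,None,fx=4,fy=3.6)
cv2.imwrite("pics/grip.png",a)
E
```

```text
5.1 [ 470.9 -244.1   82.5] [ 0.00e+00  4.54e-02  9.99e-01 -2.00e-04] [ 0.33  0.67  0.14  1.98 -0.18  0.51  2.08] [ 0.1 -0.   0.5] 11.881986466424584 30.00497817993164
tool y angle 84.79178541259098 tilt -0.00030817403059475956
469,-243,80 [0.2  0.1  0.25]
```

View pics/grip.png

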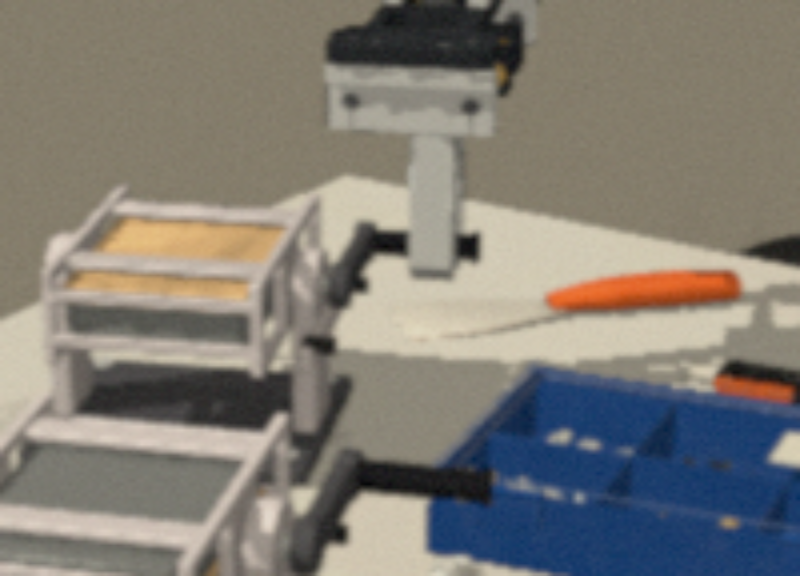

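The side view shows the grip held between the fingers, around (435,245), clear of the crank arm. Starting the arc: the first 45°, in the tool y–z plane.

>>> carry_out(deltas="0 0.07 -0.94 0 1; 0 0.29 -1.85 0 1; 0 0.65 -2.72 0 1; 0 1.15 -3.53 0 1; 0 1.76 -4.24 0 1")

```text
clock: 5.78
eef_pos: [472.5, -226.0, 125.5]
tool_rot: [0.0, 0.045, 0.999, -0.0]
ft_force: [0.8, -0.3, -2.8]
grip_width: 12.2
grip_force: 30.0
```

```bash
python3 n.py
```

```text
5.775 [ 472.5 -226.   125.5] [ 1.00e-04  4.54e-02  9.99e-01 -1.00e-04] [ 0.28  0.59  0.16  1.97 -0.16  0.59  2.03] [ 0.8 -0.3 -2.8] 12.157191473499141 29.999080896377563
tool y angle 84.8004969770848 tilt -0.00011814952716244419
```

>>> carry_out(deltas="0 0.72 -0.61 0 1; 0 1.52 -1.1 0 1; 0 2.39 -1.46 0 1; 0 3.3 -1.68 0 1; 0 4.24 -1.76 0 1")

```text
clock: 6.4
eef_pos: [476.4, -183.5, 142.5]
tool_rot: [0.0, 0.045, 0.999, -0.0]
ft_force: [0.9, -1.9, -3.5]
grip_width: 11.8
grip_force: 30.0
```

>>> carry_out(deltas="0 0.94 0.07 0 1; 0 1.85 0.29 0 1; 0 2.72 0.65 0 1; 0 3.53 1.15 0 1; 0 4.24 1.76 0 1")

```text
clock: 7.02
eef_pos: [480.3, -141.5, 124.5]
tool_rot: [0.0, 0.045, 0.999, -0.0]
ft_force: [0.2, -4.0, -1.4]
grip_width: 12.0
grip_force: 30.0
```

```bash
python3 n.py
```

```text
7.025 [ 480.3 -141.5  124.5] [ 0.00e+00  4.54e-02  9.99e-01 -1.00e-04] [ 0.11  0.57  0.17  2.03 -0.18  0.56  1.89] [ 0.2 -4.  -1.4] 12.046717754069071 29.99960035085678
tool y angle 84.79582959215305 tilt -0.00014132081485217625
```

>>> carry_out(deltas="0 0.61 0.72 0 1; 0 1.1 1.52 0 1; 0 1.46 2.39 0 1; 0 1.68 3.3 0 1; 0 1.76 4.24 0 1")

```text
clock: 7.65
eef_pos: [481.9, -124.5, 81.9]
tool_rot: [0.0, 0.045, 0.999, -0.0]
ft_force: [-3.6, -2.5, 15.5]
grip_width: 12.1
grip_force: 30.0
```

>>> carry_out(deltas="0 0 0 0 1; 0 0 0.1 0 1; 0 0 0.2 0 1; 0 0 0.2 0 1; 0 0 0.2 0 1")

```text
clock: 8.28
eef_pos: [481.9, -124.5, 81.8]
tool_rot: [0.0, 0.046, 0.999, 0.0]
ft_force: [-3.1, -1.7, 18.8]
grip_width: 12.5
grip_force: 30.0
```

```bash
python3 n.py
python3 - <<'E'
from h import *
c=capture("side"); a=c["color"][150:310,220:420,::-1]; a=cv2.resize(a,None,fx=4,fy=3.6)
cv2.imwrite("pics/end.png",a)
E
```

```text
8.275 [ 481.9 -124.5   81.8] [5.00e-04 4.57e-02 9.99e-01 2.00e-04] [ 0.1   0.64  0.15  2.06 -0.21  0.45  1.88] [-3.1 -1.7 18.8] 12.490694427684597 30.00393658876419
tool y angle 84.7634095991908 tilt 0.00047481132636621477
```

View pics/end.png

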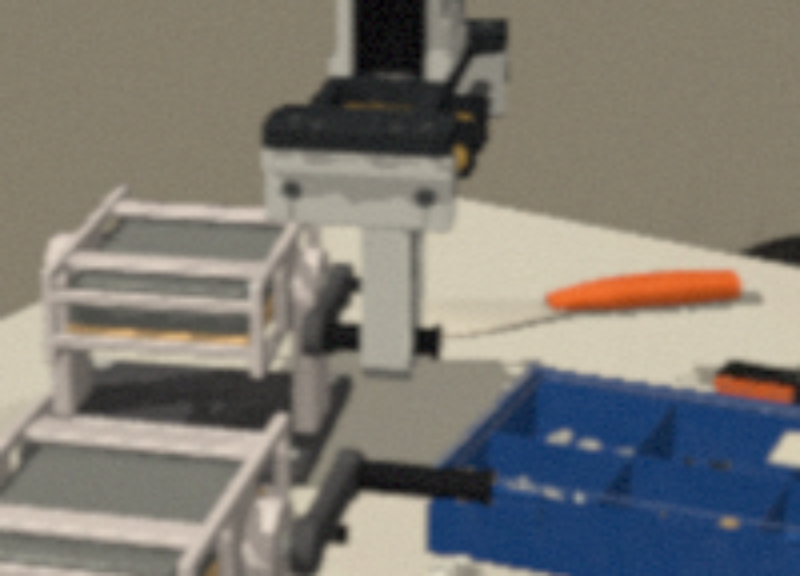

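The crank is at the left stop: the grip is at about (380,340), the grey tray bottom is up, and the board is underneath. The stop pushes back with about 19 N. Releasing, then straight up.

>>> carry_out(deltas="0 0 -0.1 0 0.8; 0 0 -0.1 0 0.5; 0 0 -0.1 0 0.4; 0 0 -0.1 0 0.4; 0 0 -0.1 0 0.4")

```text
clock: 8.95
eef_pos: [481.7, -124.3, 81.3]
tool_rot: [-0.0, 0.045, 0.999, 0.0]
ft_force: [-0.2, 0.2, -0.0]
grip_width: 54.4
grip_force: 0.0
```

>>> carry_out(deltas="0 0 -2 0 0.4; 0 0 -5 0 0.4; 0 0 -10 0 0.4; 0 0 -14 0 0.4; 0 0 -14 0 0.4")

```text
clock: 9.57
eef_pos: [483.8, -124.9, 224.1]
tool_rot: [0.003, 0.045, 0.999, -0.0]
ft_force: [0.5, -0.8, -1.1]
grip_width: 56.4
grip_force: 0.0
```

```bash
python3 n.py
python3 - <<'E'
from h import *
c=capture("side"); a=c["color"][150:310,220:420,::-1]; a=cv2.resize(a,None,fx=4,fy=3.6)
cv2.imwrite("pics/end2.png",a)
E
```

```text
9.575 [ 483.8 -124.9  224.1] [ 3.20e-03  4.54e-02  9.99e-01 -4.00e-04] [ 0.03  0.42  0.23  1.94 -0.13  0.79  1.82] [ 0.5 -0.8 -1.1] 56.401572228659866 0.0
tool y angle 84.80121160409902 tilt -0.00047490294954640654
```

View pics/end2.png

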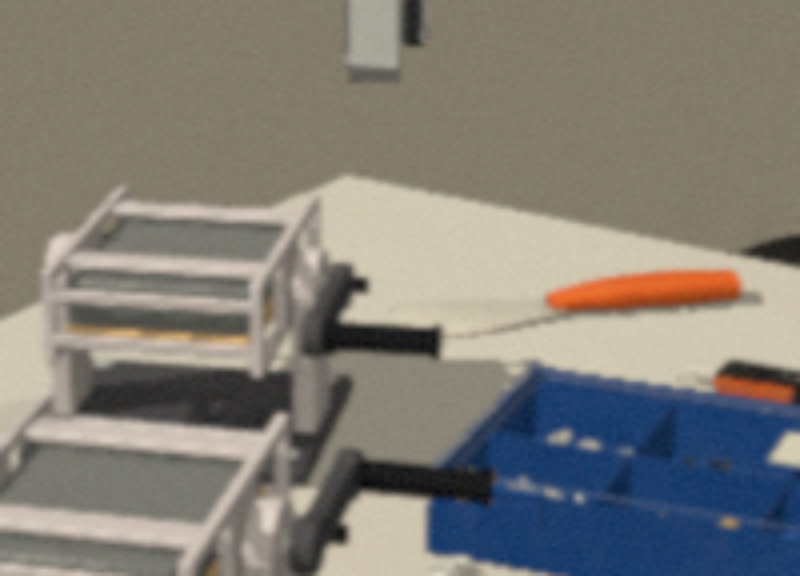

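The crank rests at the left stop with its grip at (385,340). The tray is bottom up on the board, the gripper is clear, and the other stand is untouched.

```bash
python3 -c "
from workcell import *
print(job_done())"
```

```text
the job is handed in; nothing more can be done
None
```

I swung the crank of the unturned stand over the top to its left stop. The last picture shows the tray bottom up on its board, the crank released and the other stand untouched. I handed the job in at about 9.6 s on the robot's clock; no verdict was returned.

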